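Set out the supper tray

ROBOT

A 7-joint arm with a two-finger parallel gripper is mounted at the origin on a cart in front of the work surface, level with it; the furniture and walls round the work are solid. World frame = base frame: x ahead of the robot, y to its left, z up, the work surface at z = 0. Lengths are in m, angles in rad, forces in N, time in s.
With the tool pointing down it reaches from about 0.425 to 0.925 m from the base axis. Payload 6.8 kg.
Tool frame: the origin (TCP) lies at the very end of the fingers, on their centre line; the grasp point (between the pads) lies 19 mm behind it; z points along the fingers, y is the line along which they close (so a half turn about z gives the same grasp; the last joint's range is limited). The gripper opens to 85 mm and grips with 20 to 120 N. Pads are 22 mm wide; open, the fingers measure 114 mm over their backs; the gripper's body (76 mm by 85 mm) begins 54 mm behind the grasp point. The pads swing forward as they close: fully open they stand 13 mm farther back than shut.
Start: joints at [0.995, 0.477, 0.022, 1.555, -0.011, 1.109, -0.083], TCP at [0.304, -0.602, 0.231] pointing down, gripper open.
Joint ranges: [-2.96, 2.96], [-0.34, 2.1], [-1.41, 1.46], [0.24, 2.44], [-1.37, 4.51], [0.17, 1.92], [-2.96, 2.96]. Speed limits (rad/s): [2.39, 2.39, 3.14, 3.14, 3.14, 3.14, 3.14].

INTERFACE

Orientations are given as a unit quaternion [w, x, y, z].
In Python, from station import * gives the robot as it stands.
- The arm moves only by the tool jog_arm, never from a script. Its argument "moves" is one flat list of numbers, 7 for each row, row after row: the shift along the tool's x, y, z normalised to -1 to 1, where 1 is 20 mm, then the turn, a rotation vector about the tool's x, y, z normalised to -1 to 1, where 1 is 4 degrees, then the opening, from 0 (shut) to 1 (fully open). In form: [x, y, z, rx, ry, rz, claw, x, y, z, rx, ry, rz, claw, ...]. A call has exactly 8 rows; each row shifts and turns the commanded pose from where the row before left it, along the tool's axes as they then stand; what a row does not reach is not made up. A row lasts 1/12 s, in which the tool goes at most 41.7 mm and 7.16 degrees, less where a joint would pass 70% of its speed; a pose out of reach is approached as far as the arm can. A call with a number of a shift or a turn outside -1 to 1 is refused whole. A call with a gripper value outside its range is refused whole. The fingers move at their own pace and stop on an object; "grip_force" is the grip in N (left out, the last holds). Time passes only in rows, so rows that do not move let the fingers close, or fill a call up. It gives the time, the measured TCP pose, the force, the opening and the grip force at its end, in the units of the state.
- get_obs(): the state, without advancing time (a new reading comes with each control period).
- read_camera(name): name is "scene" or "top" or "wrist"; returns a dict with "color" (400x640x3 uint8, blue, green, red), "fx", "fy", "cx", "cy" (pixels), "rvec" (rotation vector, rad) and "tvec" (3), from world to camera coordinates, as OpenCV has them. Camera axes: x right, y down, z forward; pixel columns grow to the right and rows downward; lengths in m; the calibration is good to about 2 mm. The wrist camera is an equidistant fisheye: a pixel r from the principal point sees the ray r / f radians off the axis. A picture is of the moment at which its call begins. There is no depth.
- hand_in(): hands the job in; it is judged then, once.
The state is a dict: "t": time; "q": joint angles; "joint_vel": joint speeds; "joint_torque": joint torques, N m; "eef_pos": TCP position; "tool_rot": TCP orientation; "contact_force": force on the tool from outside, world axes, zero at the start; "torque": the same for the moment, N m; "gripper_width": opening from 0.0 (shut) to 1.0 (fully open); "grasp_force": force on a finger pad.
Only numpy, scipy, OpenCV 4.12 (cv2) and the standard library are available. Lean on these libraries where they do the work, as an engineer would, in place of code of your own. Each camera call takes 0.05 s, during which the arm holds its last target. There are 200 camera calls.

TASK

Set out the supper tray. Leaving the jar and the steel tumbler where they stand on it, stand the small glass shaker midway between those two and in line with them, and stand the tall wooden mill on the tray directly behind the shaker (straight towards the tray's far long edge, away from you) with about 3 cm clear between the two. Put the small lidded pot squarely on top of the jar's lid, and lower the other steel tumbler upright into the one on the tray until its shoulder rests on the rim, without pressing it; everything ends upright and let go, and the drinks can and the food tin beside the tray stay where they are.

Things in the scene. Friction and masses are not known exactly. Their poses are not given: they have to be found in the camera images.
- tray: Low dark wood tray, fixed, 190 (x) by 270 mm (y), on the hob cover (top at z = 0.045); floor 6 mm thick, rim 18 mm high, 8 wide. Origin: centre of underside; x points away from the robot to the far long edge (yaw up to 0.15), y left along the tray. Jar and tumbler stand on its floor at tray x = -0.042, one at y = +0.09, one at -0.09; which is which changes.
- jar: Squat round glass jar with amber contents and a flat black lid, 63 mm diameter, 85 mm tall, loose, on the tray. Origin at the centre of its underside, z up; its lid's top is at z = +0.085 in its frame. Not to be moved.
- tumbler: Round steel tumbler, open top, 80 mm tall; foot 40 mm wide, tapering to 53 mm at 46 mm up, where a shoulder steps out to a 62 mm band up to the rim. Wall 2.6, mouth 57 mm. Origin: centre of underside, z up. This one stands on the tray; not to be moved. With the spare nested, the spare's shoulder sits on this rim, its underside 34 mm above this underside.
- spare_tumbler: Round steel tumbler, open top, 80 mm tall; foot 40 mm wide, tapering to 53 mm at 46 mm up, where a shoulder steps out to a 62 mm band up to the rim. Wall 2.6, mouth 57 mm. Origin: centre of underside, z up. The spare one, 90 g: hold it by the band above the shoulder, which stays outside when nested. Starts on the hob cover (flat wood, top at z = 0.045), in the row nearest the robot.
- shaker: Small round shaker, clear glass below with a domed grey metal top: 44 mm wide at the foot, narrowing upwards to a 34 mm top; 90 mm tall; grip about 45 mm up. About 100 g. Origin at the centre of its underside, z up. Starts on the hob cover (flat wood, top at z = 0.045), in the row nearest the robot.
- mill: Tall turned wooden pepper mill, foot 58 mm wide, body to 108 mm, then a 50 mm round head to 139 mm, small knob on top; 150 mm tall; head does not turn. Can be gripped about 110 mm up, across the head's lower edge. 180 g. Origin: centre of underside, z up. Starts on the hob cover (flat wood, top at z = 0.045), in the row nearest the robot.
- pot: Low round pot with a fixed flat tan lid with pale patches, white below, 62 mm diameter, 35 mm tall. About 70 g. Origin at the centre of its underside, z up. Starts on the hob cover (flat wood, top at z = 0.045), in the row nearest the robot.
- can: Tall slim drinks can, 53 mm diameter, 134 mm tall, standing on the hob cover at one end of the tray. Origin at the centre of its underside. Bystander: leave alone.
- tin: Short food tin, 58 mm diameter, 72 mm tall, standing on the hob cover at one end of the tray. Origin at the centre of its underside. Bystander: leave alone.

How it is judged:
By the outcome, as a careful person would: the job done as asked, in the order asked, and still so for the second after the job is handed in, with the robot touching nothing.
It also fails if it takes over 115 s, if anything falls off the work surface, if the arm or the gripper's body presses on something with over 40 N, if the wrist force passes 120 N, or if a joint passes its speed limit or range.

## Working session

There is one attempt and no reset: what is moved stays moved. The work goes in short steps, Python scripts to look and compute and a tool call to move; the robot and the scene stay as the last step left them, time stands still between calls to the robot, and variables do not carry over. Pictures are saved under pics/ and viewed, at most 14 in all, crops included, and the job is handed in when it is done.

Besides the shell and the picture viewer there is one more tool, called after "Request:" as name(argument=value, ...) on one line, values as JSON. jog_arm: Moves the arm, as the interface text tells. Scaled input: -1 to 1 covers 20 mm each way for a shift and 4 degrees each way for a turn. Its arguments: {"type":"object","properties":{"moves":{"type":"array"},"grip_force":{"type":"number"}},"required":["moves"]}

```bash
mkdir -p pics; ls; python3 - <<'E'
from station import *
import cv2,numpy as np
o=get_obs()
print(o)
for n in ("scene","top"):
    c=read_camera(n); cv2.imwrite(f"pics/{n}0.png",c["color"]); print(n,c["fx"],c["fy"],c["cx"],c["cy"],c["rvec"],c["tvec"])
    R=cv2.Rodrigues(np.array(c["rvec"]))[0]; print(-R.T@np.array(c["tvec"]))
E
```

```text
pics
{'t': 0.0, 'q': array([ 0.99492049,  0.47782168,  0.02234739,  1.55645768, -0.0115099 ,
        1.10926211, -0.08312679]), 'joint_vel': array([-0.00020953,  0.00164181,  0.00118893,  0.00016833, -0.00013181,
        0.00020662,  0.00052607]), 'joint_torque': array([-3.78970235e-04, -5.96448076e+01,  1.60792049e+00, -2.81201416e+01,
        1.25051202e-02,  9.34409327e-03, -1.02103900e-05]), 'eef_pos': array([ 0.30408055, -0.60197208,  0.23030875]), 'tool_rot': array([-8.68082624e-04,  9.72774186e-01,  2.31753221e-01, -2.73979392e-04]), 'contact_force': array([-0.13996988, -1.3042785 ,  0.08776908]), 'torque': array([ 0.01956969, -0.01648922, -0.03686676]), 'grasp_force': 0.0, 'gripper_width': 1.0003519141036554}
scene 414.30485389774833 414.30485389774833 314.88282018528366 197.93449252588167 [ 0.6808942  -2.49303655  1.27920483] [0.48756602 0.22081185 0.69099533]
[0.18685279 0.61946063 0.58762879]
top 419.5217355383979 419.5217355383979 319.79819485036285 191.2382864023505 [ 2.12881736 -2.1211877   0.17076492] [0.04460297 0.55090967 0.83918925]
[0.39784277 0.03491739 0.92207993]
```

View pics/scene0.png

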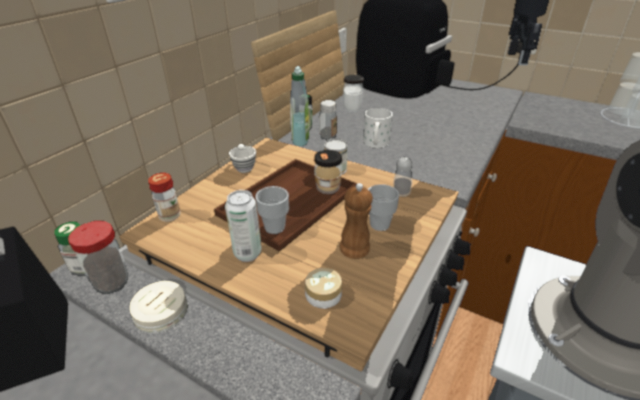

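View pics/top0.png

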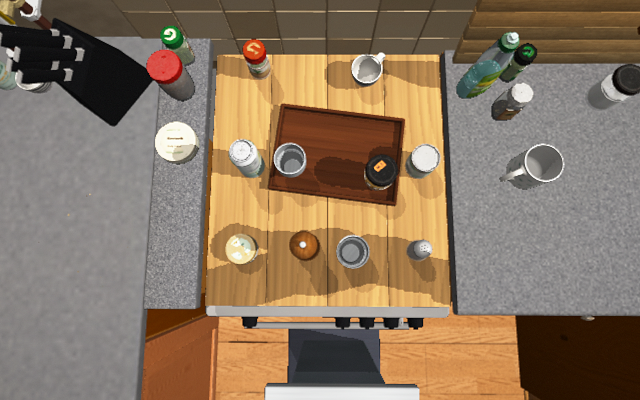

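The scene view shows pot (323,290), mill (357,225), spare (383,208), shaker (403,175) in the near row. In the top view these are pot (240,250), mill (304,245), spare (352,252) and shaker (421,250). On the tray are the tumbler (290,160) and jar (380,172), with the can (245,158) and tin (424,160) beside it. So the tumbler is at +y and the jar at -y.

```bash
python3 - <<'E'
import cv2
a=cv2.imread("pics/top0.png")[100:280,212:458]; cv2.imwrite("pics/topc.png",cv2.resize(a,None,fx=3.25,fy=3.25,interpolation=cv2.INTER_CUBIC))
a=cv2.imread("pics/scene0.png")[130:315,210:460]; cv2.imwrite("pics/scenec.png",cv2.resize(a,None,fx=3.2,fy=3.2,interpolation=cv2.INTER_CUBIC))
E
```

```text
(no output)
```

View pics/topc.png

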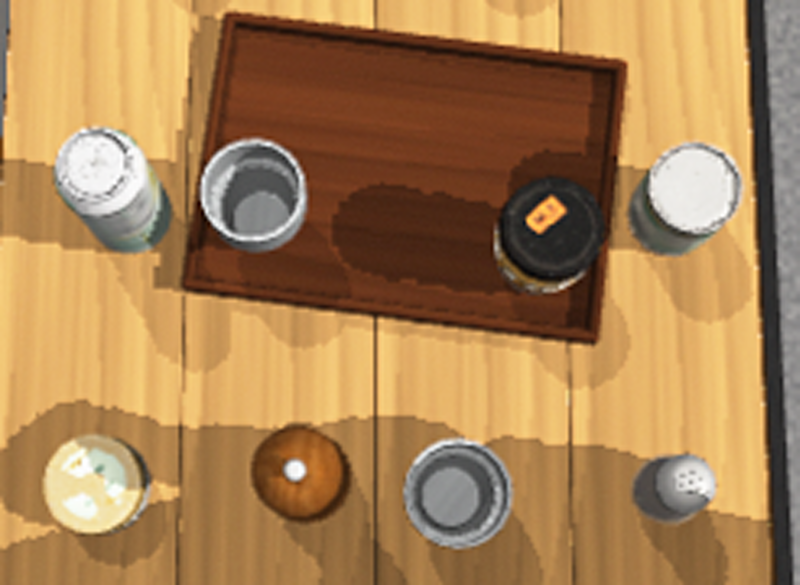

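View pics/scenec.png

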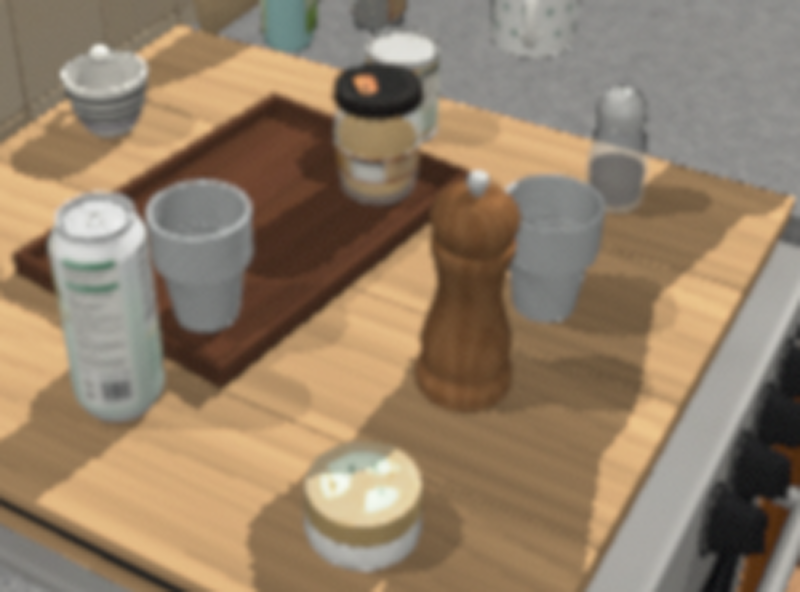

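Crop (×3.25, origin 212,100): tumbler rim centre (253,194), jar lid (551,227), spare rim (458,492), mill knob (295,469), pot lid (94,483), shaker top (690,478). In the scene crop (×3.2, origin 210,130) they are tumbler (200,222), jar lid (378,88), spare (553,218), knob (478,181), pot lid (362,485), shaker top (623,90). Next I triangulate these points.

```bash
cat > h.py <<'E'
from station import *
import cv2,numpy as np
from scipy.spatial.transform import Rotation as Rn
def cam(c):
    R=cv2.Rodrigues(np.array(c["rvec"],float))[0]; t=np.array(c["tvec"],float); return R,-R.T@t
def ray(c,uv,fish=False):
    R,C=cam(c); x=(uv[0]-c["cx"])/c["fx"]; y=(uv[1]-c["cy"])/c["fy"]
    if fish:
        r=np.hypot(x,y)+1e-12; d=np.array([x/r*np.sin(r),y/r*np.sin(r),np.cos(r)])
    else: d=np.array([x,y,1.])
    d=R.T@d; return C,d/np.linalg.norm(d)
def plane(c,uv,z,fish=False):
    C,d=ray(c,uv,fish); return C+d*(z-C[2])/d[2]
def tri(r1,r2):
    (C1,d1),(C2,d2)=r1,r2
    s=np.linalg.lstsq(np.c_[d1,-d2],C2-C1,rcond=None)[0]
    a,b=C1+d1*s[0],C2+d2*s[1]; return (a+b)/2,np.linalg.norm(a-b)
def proj(c,P,fish=False):
    R,C=cam(c); p=R@(np.array(P)-C)
    if fish:
        h=np.hypot(*p[:2]); th=np.arctan2(h,p[2]); return np.array([c["cx"]+c["fx"]*th*p[0]/h,c["cy"]+c["fy"]*th*p[1]/h])
    return np.array([c["cx"]+c["fx"]*p[0]/p[2],c["cy"]+c["fy"]*p[1]/p[2]])
E
python3 - <<'E'
from h import *
T=read_camera("top");S=read_camera("scene")
pts=dict(tumbler=((253,194),(200,222),.131),jar=((551,227),(378,88),.136),spare=((458,492),(553,218),.125),mill=((295,469),(478,181),.192),pot=((94,483),(362,485),.08),shaker=((690,478),(623,90),.132))
f=lambda p,s,o:((p[0]+.5)/s-.5+o[0],(p[1]+.5)/s-.5+o[1])
for n,(a,b,z) in pts.items():
    a=f(a,3.25,(212,100)); b=f(b,3.2,(210,130))
    p,e=tri(ray(T,a),ray(S,b)); print(n,p.round(4),"gap",round(e,4),"top@z",plane(T,a,z).round(4),"scene@z",plane(S,b,z).round(4))
cs=[plane(T,f(q,3.25,(212,100)),.063)[:2] for q in ((230,15),(625,62),(595,342),(183,289))]
print(np.round(cs,4)); 
l=cs[0]-cs[1]; print(np.linalg.norm(l),np.linalg.norm(cs[0]-cs[3]),"yaw",np.arctan2(-l[0],l[1]), np.mean(cs,0))
l=cs[3]-cs[2];print("yaw",np.arctan2(-l[0],l[1]))
E
```

```text
tumbler [0.601  0.1052 0.1209] gap 0.0012 top@z [0.599  0.1046 0.131 ] scene@z [0.5914 0.1163 0.131 ]
jar [ 0.5782 -0.073   0.1317] gap 0.0017 top@z [ 0.578 -0.072  0.136] scene@z [ 0.5736 -0.0666  0.136 ]
spare [ 0.4228 -0.0179  0.1109] gap 0.002 top@z [ 0.4233 -0.0166  0.125 ] scene@z [0.4149 0.0007 0.125 ]
mill [0.4327 0.0743 0.1887] gap 0.0009 top@z [0.4329 0.0743 0.192 ] scene@z [0.4302 0.0787 0.192 ]
pot [0.4294 0.2046 0.0756] gap 0.0001 top@z [0.4293 0.2037 0.08  ] scene@z [0.4273 0.2081 0.08  ]
shaker [ 0.4305 -0.149   0.1338] gap 0.0022 top@z [ 0.4316 -0.1491  0.132 ] scene@z [ 0.4304 -0.1526  0.132 ]
[[ 0.7386  0.128 ]
 [ 0.706  -0.1329]
 [ 0.52   -0.1083]
 [ 0.5535  0.1545]]
0.2628992069756314 0.18701130571651545 yaw -0.12451238161020095 [0.62951958 0.01032567]
yaw -0.12699209557702998
```

Request:
jog_arm(moves=[0,0,-0.3,0,0,-1,1,0,0,-0.3,0,0,-1,1,0,0,-0.3,0,0,-1,1,0,0,-0.3,0,0,-1,1,0,0,-0.3,0,0,-1,1,0,0,-0.3,0,0,-1,1,0,0,-0.3,0,0,-1,1,0,0,-0.3,0,0,-1,1])

```text
t: 0.87
eef_pos: [0.3043, -0.6024, 0.2793]
tool_rot: [-0.0, 0.87, 0.492, -0.0]
contact_force: [-0.0, -0.5, -0.4]
gripper_width: 0.998
grasp_force: 0.0
```

Request:
jog_arm(moves=[0,0,-0.3,0,0,-1,1,0,0,-0.3,0,0,-1,1,0,0,-0.3,0,0,-1,1,0,0,-0.3,0,0,-1,1,0,0,-0.3,0,0,-1,1,0,0,-0.3,0,0,-1,1,0,0,-0.3,0,0,-1,1,0,0,-0.3,0,0,-0.8,1])

```text
t: 1.53
eef_pos: [0.3042, -0.6024, 0.3273]
tool_rot: [-0.0, 0.706, 0.708, 0.0]
contact_force: [-0.1, 0.1, 0.2]
gripper_width: 1.002
grasp_force: 0.0
```

Request:
jog_arm(moves=[1,0.3,0,0,0,0,1,1,0.3,0,0,0,0,1,1,0.3,0,0,0,0,1,1,0.3,0,0,0,0,1,1,0.3,0,0,0,0,1,1,0.3,0,0,0,0,1,1,0.3,0,0,0,0,1,1,0.3,0,0,0,0,1])

```text
t: 2.2
eef_pos: [0.3524, -0.4414, 0.3271]
tool_rot: [-0.0, 0.707, 0.707, -0.0]
contact_force: [0.0, 0.1, 0.4]
gripper_width: 1.0
grasp_force: 0.0
```

Request:
jog_arm(moves=[1,0.3,0,0,0,0,1,1,0.3,0,0,0,0,1,1,0.3,0,0,0,0,1,1,0.3,0,0,0,0,1,1,0.3,0,0,0,0,1,1,0.3,0,0,0,0,1,1,0.3,0,0,0,0,1,1,0.3,0,0,0,0,1])

```text
t: 2.87
eef_pos: [0.4004, -0.2814, 0.3272]
tool_rot: [-0.0, 0.707, 0.707, -0.0]
contact_force: [0.5, -0.3, -0.4]
gripper_width: 1.0
grasp_force: 0.0
```

Request:
jog_arm(moves=[1,0.3,0,0,0,0,1,1,0.3,0,0,0,0,1,1,0.3,0,0,0,0,1,1,0.3,0,0,0,0,1,1,0.3,0,0,0,0,1,1,0.3,0,0,0,0,1,0,0,0,0,0,0,1,0,0,0,0,0,0,1])

```text
t: 3.53
eef_pos: [0.4365, -0.1615, 0.3274]
tool_rot: [0.0, 0.706, 0.708, -0.0]
contact_force: [-0.3, -0.5, 0.7]
gripper_width: 0.997
grasp_force: 0.0
```

```bash
python3 - <<'E'
from h import *
import pickle
c=read_camera("wrist"); o=get_obs(); print(o["t"],o["eef_pos"],o["tool_rot"],cam(c)[1],c["fx"],c["cx"],c["cy"])
cv2.imwrite("pics/w1.png",c["color"]); pickle.dump(c,open("w1.pkl","wb"))
E
```

```text
3.5833 [ 0.43619165 -0.16266843  0.32725493] [ 5.43830427e-05  7.06927691e-01  7.07285787e-01 -2.29365806e-04] [ 0.43632517 -0.07699458  0.46904269] 309.70691628693146 323.7906508715936 195.5671804950723
```

View pics/w1.png

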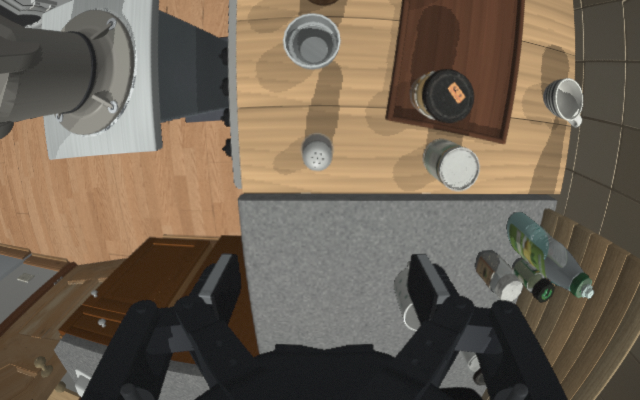

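Wrist view: shaker top at (317,152), spare rim at (312,41), jar lid at (447,97). I combine these with the top view.

```bash
python3 - <<'E'
from h import *
import pickle
T=read_camera("top"); c=pickle.load(open("w1.pkl","rb"))
f=lambda p,s,o:((p[0]+.5)/s-.5+o[0],(p[1]+.5)/s-.5+o[1])
for n,a,b,z in (("shaker",(690,478),(317.5,153),.132),("spare",(458,492),(312,41),.125),("jar",(551,227),(447.5,96.5),.136)):
    a=f(a,3.25,(212,100)); p,e=tri(ray(T,a),ray(c,b,1)); print(n,p.round(4),round(e,4),plane(T,a,z).round(4),plane(c,b,z,1).round(4))
# shaker foot/axis check and jar lid ellipse by mask
w=c["color"]; g=cv2.cvtColor(w,cv2.COLOR_BGR2HSV)
m=((g[...,1]<60)&(g[...,2]>60)).astype(np.uint8); m=m[125:180,295:340]
n,l,s,ct=cv2.connectedComponentsWithStats(m); print(s,ct+np.array([295,125]))
E
```

```text
shaker [ 0.4297 -0.131   0.2015] 0.0043 [ 0.4316 -0.1491  0.132 ] [ 0.4293 -0.1427  0.132 ]
spare [ 0.4232 -0.0171  0.1189] 0.0005 [ 0.4233 -0.0166  0.125 ] [ 0.4232 -0.0182  0.125 ]
jar [ 0.582  -0.0743  0.117 ] 0.0009 [ 0.578 -0.072  0.136] [ 0.5738 -0.0741  0.136 ]
[[   0    0   45   55 1530]
 [   7    8   30   38  945]] [[317.19084967 152.26535948]
 [316.69100529 151.57037037]]
```

Request:
jog_arm(moves=[0.7,-0.3,0,0,0,0,1,0,0,1,0,0,0,1,0,0,1,0,0,0,1,0,0,1,0,0,0,1,0,0,1,0,0,0,1,0,0,1,0,0,0,1,0,0,1,0,0,0,1,0,0,1,0,0,0,1])

```text
t: 4.3
eef_pos: [0.4298, -0.1489, 0.1865]
tool_rot: [0.0, 0.708, 0.707, -0.0]
contact_force: [0.2, 0.5, 0.5]
gripper_width: 0.997
grasp_force: 0.0
```

```bash
python3 - <<'E'
from h import *
c=read_camera("wrist"); o=get_obs(); print(o["eef_pos"])
w=c["color"]; 
for z,r in ((.135,.017),(.09,.020),(.045,.022)):
    for k in np.linspace(0,2*np.pi,24): 
        u=proj(c,(.4303+r*np.cos(k),-.1485+r*np.sin(k),z),1); cv2.circle(w,tuple(int(round(x)) for x in u),0,(0,0,255),-1)
cv2.imwrite("pics/w2.png",w)
E
```

```text
[ 0.42742296 -0.14838462  0.18301618]
```

View pics/w2.png

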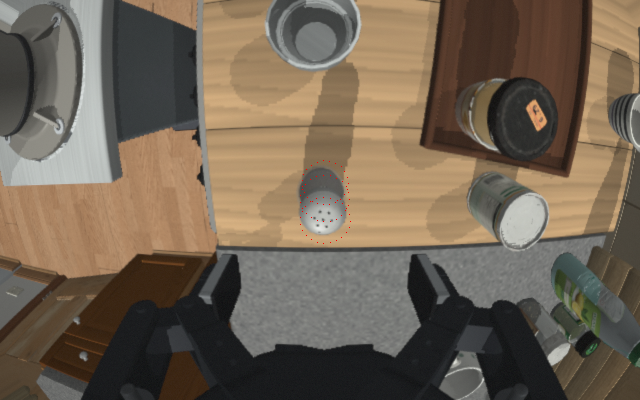

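The shaker dome is at about (323,213) and the overlay is within a few px of it, roughly between the fingers. I descend and grip.

Request:
jog_arm(moves=[0.1,0,0.8,0,0,0,1,0,0,1,0,0,0,1,0,0,1,0,0,0,1,0,0,1,0,0,0,1,0,0,1,0,0,0,1,0,0,1,0,0,0,1,0,0,0,0,0,0,0.8,0,0,0,0,0,0,0.2], grip_force=30)

```text
t: 5.02
eef_pos: [0.4298, -0.1466, 0.0713]
tool_rot: [-0.001, 0.707, 0.707, -0.0]
contact_force: [0.2, 0.4, 0.9]
gripper_width: 0.751
grasp_force: 0.0
```

Request:
jog_arm(moves=[0,0,0,0,0,0,0,0,0,0,0,0,0,0,0,0,0,0,0,0,0,0,0,0,0,0,0,0,0,0,0,0,0,0,0,0,0,0,0,0,0,0,0,0,0,0,0,0,0,0,0,0,0,0,0,0], grip_force=30)

```text
t: 5.68
eef_pos: [0.431, -0.147, 0.073]
tool_rot: [0.001, 0.707, 0.707, 0.0]
contact_force: [-1.6, -0.8, 6.4]
gripper_width: 0.462
grasp_force: 29.5
```

Request:
jog_arm(moves=[0,0,-0.5,0,0,0,0,0,0,-1,0,0,0,0,0,0,-1,0,0,0,0,0,0,-1,0,0,0,0,0,0,-1,0,0,0,0,0,0,-1,0,0,0,0,0.3,0.3,-0.5,0,0,0,0,0.6,0.6,0,0,0,0,0])

```text
t: 6.35
eef_pos: [0.4493, -0.1299, 0.1946]
tool_rot: [0.003, 0.708, 0.706, 0.001]
contact_force: [0.8, 0.9, -1.3]
gripper_width: 0.463
grasp_force: 30.3
```

Request:
jog_arm(moves=[0.9,0.9,0,0,0,0,0,0.9,0.9,0,0,0,0,0,0.9,0.9,0,0,0,0,0,0.9,0.9,0,0,0,0,0,0.9,0.9,0,0,0,0,0,0.9,0.9,0,0,0,0,0,0.9,0.8,0,0,0,0,0,0.6,0.6,0,0,0,0,0])

```text
t: 7.02
eef_pos: [0.5858, 0.0127, 0.1919]
tool_rot: [-0.0, 0.706, 0.708, 0.001]
contact_force: [-0.4, -0.2, -0.9]
gripper_width: 0.461
grasp_force: 30.3
```

```bash
python3 - <<'E'
from h import *
c=read_camera("wrist"); o=get_obs(); print(o["t"],o["eef_pos"],o["gripper_width"],o["contact_force"])
cv2.imwrite("pics/w3.png",c["color"])
import pickle; pickle.dump(c,open("w3.pkl","wb"))
E
```

```text
7.0667 [0.58753084 0.01540037 0.19224875] 0.4606167078186848 [2.92205607 1.4474985  0.26729869]
```

View pics/w3.png

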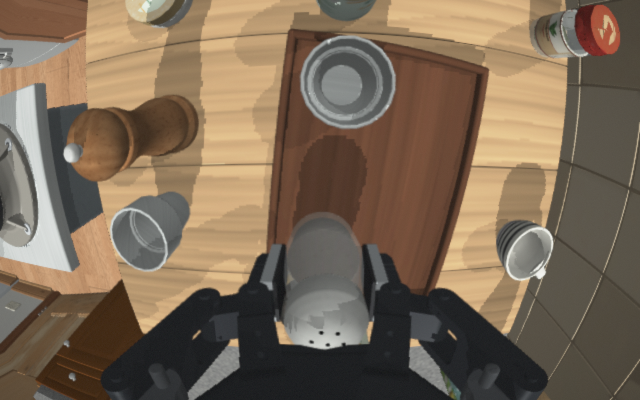

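The shaker is held upright between the pads. The tumbler rim is centred near (348,82), spare rim near (143,238), knob at (72,153).

```bash
python3 - <<'E'
from h import *
import pickle
T=read_camera("top"); c=pickle.load(open("w3.pkl","rb"))
f=lambda p,s,o:((p[0]+.5)/s-.5+o[0],(p[1]+.5)/s-.5+o[1])
for n,a,b,z in (("tumbler",(253,194),(348,82),.131),("mill",(295,469),(72.5,153),.192),("spare",(458,492),(143,238),.125)):
    a=f(a,3.25,(212,100)); p,e=tri(ray(T,a),ray(c,b,1)); print(n,p.round(4),round(e,4),plane(T,a,z).round(4),plane(c,b,z,1).round(4))
print(plane(c,(322,212),.147,1)) # far edge of the shaker's foot
E
```

```text
tumbler [0.602  0.1055 0.1194] 0.0002 [0.599  0.1046 0.131 ] [0.6011 0.105  0.131 ]
mill [0.433  0.0746 0.1894] 0.0004 [0.4329 0.0743 0.192 ] [0.4357 0.0752 0.192 ]
spare [ 0.4238 -0.0175  0.1156] 0.0006 [ 0.4233 -0.0166  0.125 ] [ 0.4308 -0.0128  0.125 ]
[0.58454129 0.02209197 0.147     ]
```

Request:
jog_arm(moves=[0,0,0,0,0,0,0,0,0,0,0,0,0,0,0,0,0,0,0,0,0,0,0,0,0,0,0,0,0,0,1,0,0,0,0,0,0,1,0,0,0,0,0,0,1,0,0,0,0,0,0,0,0,0,0,0])

```text
t: 7.78
eef_pos: [0.5815, 0.0082, 0.1278]
tool_rot: [-0.002, 0.707, 0.707, -0.003]
contact_force: [-1.2, -1.2, -1.2]
gripper_width: 0.457
grasp_force: 30.3
```

```bash
python3 - <<'E'
from h import *
for i in range(4):
    c=read_camera("wrist"); o=get_obs(); print(o["t"],o["eef_pos"],o["q"].round(4))
E
```

```text
7.8333 [0.5825818  0.00859093 0.12974396] [ 0.2817  0.4977 -0.5261  1.8411  0.3132  0.8901 -0.3929]
7.8833 [0.58388071 0.00900686 0.13127609] [ 0.2817  0.4963 -0.5268  1.8391  0.3129  0.8905 -0.3927]
7.9333 [0.58473136 0.00930345 0.13221562] [ 0.2817  0.4954 -0.5273  1.838   0.3129  0.8904 -0.3928]
7.9833 [0.58516561 0.00951682 0.1326786 ] [ 0.2817  0.4949 -0.5275  1.8375  0.313   0.8902 -0.3929]
```

Request:
jog_arm(moves=[0.5,0.2,0,0,0,0,0,0,0,1,0,0,0,0,0,0,0.8,0,0,0,0,0,0,0.4,0,0,0,0,0,0,0.2,0,0,0,0,0,0,0.1,0,0,0,0,0,0,0,0,0,0,0,0,0,0,0,0,0,0])

```text
t: 8.65
eef_pos: [0.589, 0.0198, 0.0821]
tool_rot: [0.0, 0.707, 0.707, 0.001]
contact_force: [0.3, 0.3, -0.9]
gripper_width: 0.464
grasp_force: 30.3
```

Request:
jog_arm(moves=[0,0,0.1,0,0,0,0,0,0,0,0,0,0,0,0,0,0.1,0,0,0,0,0,0,0,0,0,0,0,0,0,0,0,0,0,0,0,0,0,0,0,0,0,0,0,0,0,0,0,0,0,0,0,0,0,0,0])

```text
t: 9.32
eef_pos: [0.5889, 0.0196, 0.079]
tool_rot: [0.001, 0.707, 0.707, 0.0]
contact_force: [-3.7, -0.5, 11.4]
gripper_width: 0.465
grasp_force: 32.2
```

The shaker is touching the tray floor (11 N), so I release it and rise.

Request:
jog_arm(moves=[0,0,-0.1,0,0,0,0.5,0,0,0,0,0,0,0.6,0,0,0,0,0,0,0.8,0,0,0,0,0,0,0.9,0,0,-0.3,0,0,0,0.9,0,0,-1,0,0,0,0.9,0,0,-1,0,0,0,0.9,0,0,-1,0,0,0,0.9])

```text
t: 9.98
eef_pos: [0.5881, 0.0196, 0.1461]
tool_rot: [-0.0, 0.707, 0.707, -0.0]
contact_force: [0.3, -0.0, -0.2]
gripper_width: 0.901
grasp_force: 0.0
```

Request:
jog_arm(moves=[0,0,-1,0,0,0,1,0,0,-1,0,0,0,1,0,0,-1,0,0,0,1,0,0,-1,0,0,0,1,0,-1,-1,0,0,0,1,0,-1,0,0,0,0,1,0,-1,0,0,0,0,1,0,-1,0,0,0,0,1])

```text
t: 10.65
eef_pos: [0.5076, 0.0197, 0.2459]
tool_rot: [0.0, 0.707, 0.707, 0.0]
contact_force: [-0.1, -0.6, -0.4]
gripper_width: 0.999
grasp_force: 0.0
```

Request:
jog_arm(moves=[0,-1,0,0,0,0,1,0,-1,0,0,0,0,1,0,-1,0,0,0,0,1,0,0,0,0,0,0,1,0,0,0,0,0,0,1,0,0,0,0,0,0,1,0,0,0,0,0,0,1,0,0,0,0,0,0,1])

```text
t: 11.32
eef_pos: [0.4491, 0.0197, 0.2453]
tool_rot: [-0.0, 0.707, 0.707, 0.0]
contact_force: [0.7, 0.5, 0.7]
gripper_width: 1.002
grasp_force: 0.0
```

```bash
python3 - <<'E'
from h import *
import pickle
c=read_camera("wrist"); t=read_camera("top"); o=get_obs(); print(o["t"],o["eef_pos"],cam(c)[1])
pickle.dump((c,t),open("w4.pkl","wb"))
cv2.imwrite("pics/w4.png",np.vstack([cv2.resize(c["color"][:240,100:540],None,fx=1.36,fy=1.36,interpolation=2),cv2.resize(t["color"][120:210,255:455],None,fx=3,fy=3,interpolation=2)[:, :598]]) if 0 else cv2.resize(c["color"],None,fx=1.25,fy=1.25,interpolation=2))
cv2.imwrite("pics/t4.png",cv2.resize(t["color"][100:280,212:458],None,fx=3.25,fy=3.25,interpolation=2))
E
```

```text
11.4167 [0.44881685 0.01963122 0.24518848] [0.44908429 0.10404526 0.38710522]
```

View pics/w4.png

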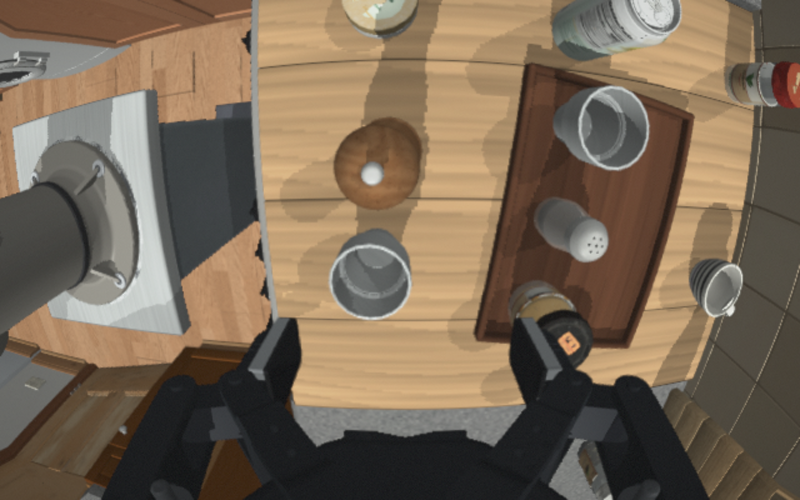

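The wrist view (×1.25) shows the shaker upright with its top at (590,241). Tumbler rim is at (613,128), knob at (371,174), spare rim at (371,281).

```bash
python3 - <<'E'
from h import *
import pickle
c,t=pickle.load(open("w4.pkl","rb"))
for n,b,z in (("tumbler",(614,128),.131),("shakertop",(591,240),.136),("shaker foot edge L (535,220)",(535,222),.051),("mill",(371,173),.194),("spare",(371,281),.125),("jar lid",(557,337),.136)):
    print(n,plane(c,np.array(b)/1.25,z,1).round(4))
for n,p in (("shaker",(.5885,.016,.136)),("tum",(.6,.105,.131)),("jar",(.577,-.073,.136)),("sh foot",(.5665,.016,.051))): print(n,proj(c,p,1)*1.25, proj(t,p))
E
```

```text
tumbler [0.5995 0.1051 0.131 ]
shakertop [0.5869 0.0218 0.136 ]
shaker foot edge L (535,220) [0.5708 0.0115 0.051 ]
mill [0.4321 0.076  0.194 ]
spare [ 0.4239 -0.0142  0.125 ]
jar lid [ 0.5722 -0.0608  0.136 ]
shaker [591.73059002 247.37569288] [335.21654741 164.06517842]
tum [614.59779377 128.2066495 ] [289.31125454 158.83445558]
jar [559.59869484 348.96882052] [381.70135878 169.98534778]
sh foot [531.16942558 217.24847896] [334.28182344 183.69760673]
```

View pics/t4.png

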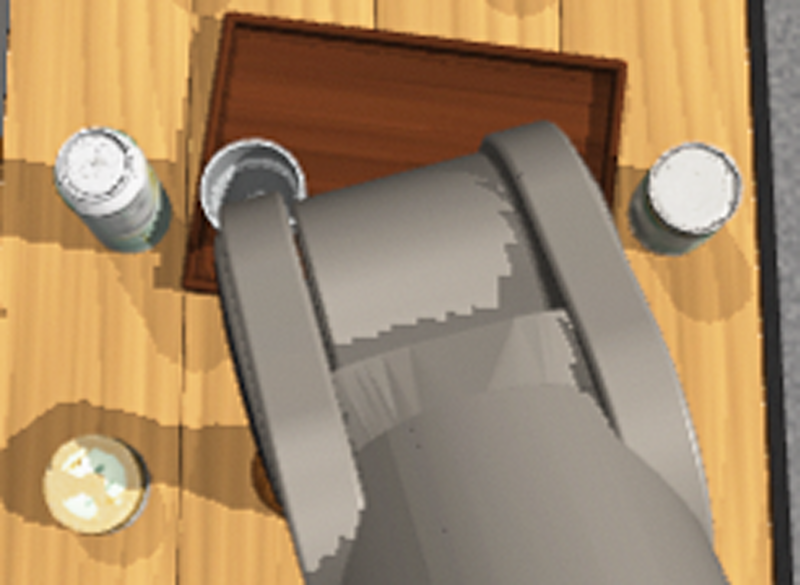

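The arm hides the shaker in the top view, so I check the scene camera instead.

```bash
python3 - <<'E'
from h import *
s=read_camera("scene"); a=s["color"]
for x,y in ((.5885,.016),(.5885,.020)): print([proj(s,(x,y,z)).round(1) for z in (.051,.141)])
b=cv2.imread("pics/scene0.png"); d=cv2.absdiff(a,b).sum(2)[140:230,250:345]>40
n,l,st,ct=cv2.connectedComponentsWithStats(d.astype(np.uint8)); print(st[st[:,4]>40],ct[st[:,4]>40])
cv2.imwrite("pics/s5.png",cv2.resize(a[140:230,230:350],None,fx=6,fy=6,interpolation=2))
E
```

```text
[array([303., 206.]), array([301.6, 170.8])]
[array([302., 207.]), array([300.6, 171.7])]
[[   0    0   95   90 7701]
 [  42   29   22   43  775]
 [  36   76   13   10   74]] [[46.54551357 43.53097   ]
 [52.14322581 50.78064516]
 [40.43243243 79.56756757]]
```

View pics/s5.png

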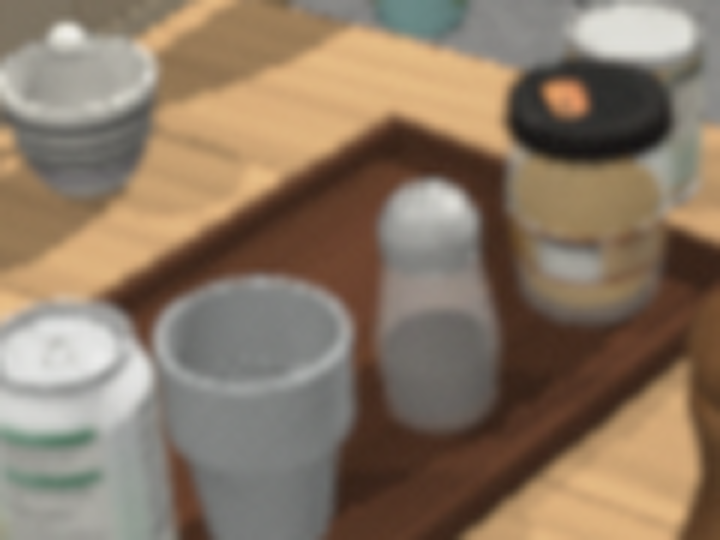

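Shaker dome at (432,180) and foot centre at (438,~400) in the ×6 crop match the predicted midpoint to about 1 px. I move on to the mill.

Request:
jog_arm(moves=[0,0,0,0,0,1,1,0,0,0,0,0,1,1,0,0,0,0,0,1,1,0,0,0,0,0,1,1,0,0,0,0,0,1,1,0,0,0,0,0,1,1,0,0,0,0,0,1,1,0,0,0,0,0,1,1])

```text
t: 12.13
eef_pos: [0.4485, 0.0196, 0.2452]
tool_rot: [-0.0, 0.875, 0.483, -0.0]
contact_force: [0.2, -0.1, 0.1]
gripper_width: 0.999
grasp_force: 0.0
```

Request:
jog_arm(moves=[0,0,0,0,0,1,1,0,0,0,0,0,1,1,0,0,0,0,0,1,1,0,0,0,0,0,1,1,0,0,0,0,0,1,1,0,0,0,0,0,1,1,0,0,0,0,0,1,1,0,0,0,0,0,1,1])

```text
t: 12.8
eef_pos: [0.4485, 0.0196, 0.2452]
tool_rot: [-0.0, 0.975, 0.223, -0.0]
contact_force: [0.3, -0.2, 0.1]
gripper_width: 1.002
grasp_force: 0.0
```

Request:
jog_arm(moves=[0,0,0,0,0,1,1,0,0,0,0,0,1,1,0,0,0,0,0,1,1,0,0,0,0,0,1,1,0,0,0,0,0,1,1,0,0,0,0,0,1,1,0,0,0,0,0,0.5,1,-0.3,-0.9,0,0,0,0,1])

```text
t: 13.47
eef_pos: [0.4433, 0.0348, 0.245]
tool_rot: [0.0, 1.0, -0.003, -0.0]
contact_force: [0.0, -0.4, -0.3]
gripper_width: 1.0
grasp_force: 0.0
```

Request:
jog_arm(moves=[-0.3,-0.9,0,0,0,0,1,-0.2,-0.9,0,0,0,0,1,0,0,0.5,0,0,0,1,0,0,0.5,0,0,0,1,0,0,0,0,0,0,1,0,0,0,0,0,0,1,0,0,0,0,0,0,1,0,0,0,0,0,0,1])

```text
t: 14.13
eef_pos: [0.4327, 0.0729, 0.2255]
tool_rot: [-0.0, 1.0, -0.001, 0.0]
contact_force: [0.8, 0.5, 0.4]
gripper_width: 1.001
grasp_force: 0.0
```

```bash
python3 - <<'E'
from h import *
o=get_obs(); print(o["t"],o["eef_pos"],o["q"].round(2)); c=read_camera("wrist"); t=read_camera("top")
w=c["color"]
for z,r in ((.195,.004),(.165,.025),(.045,.029)):
    for k in np.linspace(0,2*np.pi,24): 
        u=proj(c,(.433+r*np.cos(k),.0745+r*np.sin(k),z),1); cv2.circle(w,tuple(int(round(x)) for x in u),0,(0,0,255),-1)
cv2.imwrite("pics/w6.png",np.hstack([w[100:400,100:480],cv2.resize(t["color"][100:250,240:440],None,fx=2,fy=2,interpolation=2)]))
E
```

```text
14.1333 [0.43271128 0.07294286 0.22545025] [ 0.19  0.13 -0.54  2.07  0.08  0.96 -1.96]
```

View pics/w6.png

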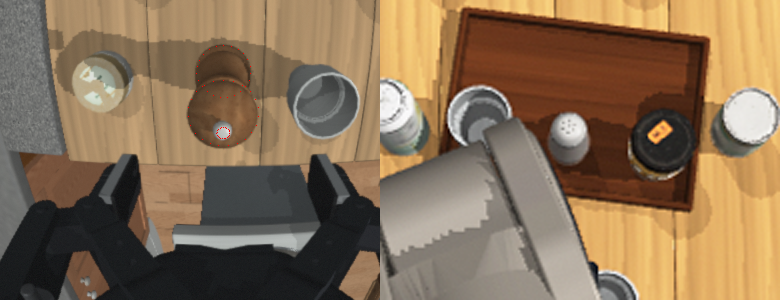

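The mill knob at (223,132) coincides with the overlay. The shaker top in the top view is at pixel (335.5,163.5), against a prediction of (335.2,164.1) for the midpoint, so it is well placed. I grip the mill.

Request:
jog_arm(moves=[0,-0.1,0.8,0,0,0,1,0,0,1,0,0,0,1,0,0,1,0,0,0,1,0,0,1,0,0,0,1,0,0,0.7,0,0,0,1,0,0,0,0,0,0,0.8,0,0,0,0,0,0,0.4,0,0,0,0,0,0,0], grip_force=40)

```text
t: 14.9
eef_pos: [0.4331, 0.0757, 0.1362]
tool_rot: [-0.0, 1.0, -0.0, 0.001]
contact_force: [0.6, -0.1, 0.7]
gripper_width: 0.602
grasp_force: 0.7
```

Request:
jog_arm(moves=[0,0,0,0,0,0,0,0,0,0,0,0,0,0,0,0,0,0,0,0,0,0,0,0,0,0,0,0,0,0,0,0,0,0,0,0,0,0,0,0,0,0,0,0,0,0,0,0,0,0,0,0,0,0,0,0])

```text
t: 15.57
eef_pos: [0.4334, 0.0756, 0.1366]
tool_rot: [-0.0, 1.0, -0.0, 0.001]
contact_force: [-1.3, -0.8, 7.0]
gripper_width: 0.552
grasp_force: 41.1
```

Request:
jog_arm(moves=[0,0,-0.3,0,0,0,0,0,0,-0.7,0,0,0,0,0,0,-1,0,0,0,0,0,0,-1,0,0,0,0,0,0,-1,0,0,0,0,0,0,-1,0,0,0,0,0,0,-1,0,0,0,0,0.4,0.1,0,0,0,0,0])

```text
t: 16.23
eef_pos: [0.4413, 0.0745, 0.2593]
tool_rot: [-0.0, 1.0, 0.001, 0.003]
contact_force: [0.3, 1.5, -2.1]
gripper_width: 0.552
grasp_force: 41.5
```

Request:
jog_arm(moves=[0.8,0.2,0,0,0,0,0,0.9,0.3,0,0,0,0,0,0.9,0.3,0,0,0,0,0,0.9,0.3,0,0,0,0,0,0.9,0.3,0,0,0,0,0,0.9,0.3,0,0,0,0,0,0.9,0.3,0,0,0,0,0,0.9,0.3,0,0,0,0,0])

```text
t: 16.9
eef_pos: [0.583, 0.0269, 0.2542]
tool_rot: [0.0, 1.0, -0.0, -0.001]
contact_force: [0.1, 0.7, -2.5]
gripper_width: 0.557
grasp_force: 41.5
```

Request:
jog_arm(moves=[0.9,0.3,0,0,0,0,0,0.9,0.3,0,0,0,0,0,0.9,0.2,0,0,0,0,0,0.9,0.2,0,0,0,0,0,0.6,0.2,0,0,0,0,0,0.3,0,0,0,0,0,0,0,0,0,0,0,0,0,0,0,0,0,0,0,0])

```text
t: 17.57
eef_pos: [0.6717, 0.0039, 0.2544]
tool_rot: [-0.0, 1.0, 0.0, -0.001]
contact_force: [-1.4, 0.5, -2.4]
gripper_width: 0.548
grasp_force: 41.5
```

```bash
python3 - <<'E'
from h import *
c=read_camera("wrist"); s=read_camera("scene"); o=get_obs(); print(o["t"],o["eef_pos"],o["gripper_width"],o["q"].round(2))
cv2.imwrite("pics/w7.png",np.hstack([c["color"][100:400,120:520],cv2.resize(s["color"][100:250,220:420],None,fx=2,fy=2,interpolation=2)]))
E
```

```text
17.6667 [0.67149612 0.00405933 0.25507728] 0.5506338081280846 [ 0.2   0.49 -0.43  1.51  0.21  1.19 -1.84]
```

View pics/w7.png

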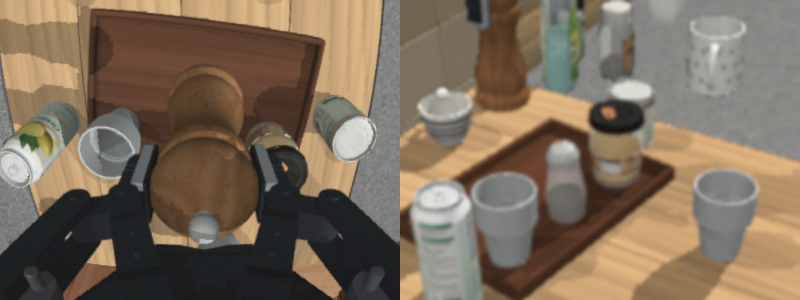

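The mill hangs upright over the tray, with the shaker still standing. I lower it.

Request:
jog_arm(moves=[-0.1,-0.1,0.7,0,0,0,0,0,0,1,0,0,0,0,0,0,1,0,0,0,0,0,0,1,0,0,0,0,0,0,0.9,0,0,0,0,0,0,0.6,0,0,0,0,0,0,0.2,0,0,0,0,0,0,0,0,0,0,0])

```text
t: 18.33
eef_pos: [0.6696, 0.0056, 0.1466]
tool_rot: [0.0, 1.0, 0.0, -0.001]
contact_force: [0.5, 0.3, -1.8]
gripper_width: 0.548
grasp_force: 41.5
```

Request:
jog_arm(moves=[0,0,0.1,0,0,0,0,0,0,0,0,0,0,0,0,0,0.1,0,0,0,0,0,0,0,0,0,0,0,0,0,0,0,0,0,0,0,0,0,0,0,0,0,0,0,0,0,0,0,0,0,0,0,0,0,0,0])

```text
t: 19.0
eef_pos: [0.6704, 0.0055, 0.1434]
tool_rot: [-0.0, 1.0, -0.0, 0.0]
contact_force: [0.6, -0.2, -2.5]
gripper_width: 0.55
grasp_force: 41.5
```

Request:
jog_arm(moves=[0,0,0.1,0,0,0,0,0,0,0,0,0,0,0,0,0,0,0,0,0,0,0,0,0,0,0,0,0,0,0,0,0,0,0,0,0,0,0,0,0,0,0,0,0,0,0,0,0,0,0,0,0,0,0,0,0])

```text
t: 19.67
eef_pos: [0.6711, 0.0055, 0.1428]
tool_rot: [0.0, 1.0, -0.0, 0.001]
contact_force: [-2.3, -0.3, 5.7]
gripper_width: 0.552
grasp_force: 41.9
```

Request:
jog_arm(moves=[0,0,-0.05,0,0,0,0.6,0,0,0,0,0,0,0.7,0,0,0,0,0,0,0.9,0,0,0,0,0,0,1,0,0,-0.5,0,0,0,1,0,0,-1,0,0,0,1,0,0,-1,0,0,0,1,0,0,-1,0,0,0,1])

```text
t: 20.33
eef_pos: [0.6703, 0.0057, 0.2137]
tool_rot: [-0.0, 1.0, 0.0, -0.0]
contact_force: [0.1, 0.9, 0.6]
gripper_width: 1.0
grasp_force: 0.0
```

Request:
jog_arm(moves=[0,0,-1,0,0,-1,1,0,0,-1,0,0,-1,1,0,0,-1,0,0,-1,1,0,0,-1,0,0,-1,1,0,0,0,0,0,-1,1,0,0,0,0,0,-1,1,0,0,0,0,0,-1,1,0,0,0,0,0,-1,1])

```text
t: 21.0
eef_pos: [0.6704, 0.0056, 0.2933]
tool_rot: [0.0, 0.961, 0.277, 0.0]
contact_force: [0.3, -0.4, -1.0]
gripper_width: 0.999
grasp_force: 0.0
```

Request:
jog_arm(moves=[0,0,0,0,0,-1,1,0,0,0,0,0,-1,1,0,0,0,0,0,-1,1,0,0,0,0,0,-1,1,0,0,0,0,0,-1,1,0,0,0,0,0,-1,1,0,0,0,0,0,-1,1,0,0,0,0,0,-1,1])

```text
t: 21.67
eef_pos: [0.6704, 0.0055, 0.2931]
tool_rot: [0.0, 0.847, 0.531, 0.0]
contact_force: [-1.3, -0.1, -0.7]
gripper_width: 0.999
grasp_force: 0.0
```

Request:
jog_arm(moves=[0,0,0,0,0,-1,1,0,0,0,0,0,-1,1,0,0,0,0,0,-1,1,0,0,0,0,0,-1,1,0,0,0,0,0,-1,1,0,0,0,0,0,-1,1,0,0,0,0,0,-0.5,1,0.4,-0.5,0,0,0,0,1])

```text
t: 22.33
eef_pos: [0.6615, 0.0112, 0.2925]
tool_rot: [0.0, 0.708, 0.707, 0.0]
contact_force: [0.0, -0.7, 0.8]
gripper_width: 1.003
grasp_force: 0.0
```

Request:
jog_arm(moves=[0.8,-0.9,0,0,0,0,1,0.8,-1,0,0,0,0,1,0.8,-1,0,0,0,0,1,0.8,-1,0,0,0,0,1,0.8,-1,0,0,0,0,1,0.8,-1,0,0,0,0,1,0.8,-1,0,0,0,0,1,0.8,-1,0,0,0,0,1])

```text
t: 23.0
eef_pos: [0.5013, 0.1423, 0.293]
tool_rot: [0.0, 0.707, 0.707, 0.0]
contact_force: [-0.5, 0.4, -0.2]
gripper_width: 1.001
grasp_force: 0.0
```

Request:
jog_arm(moves=[0.8,-1,0,0,0,0,1,0.8,-1,0,0,0,0,1,0.8,-0.8,0,0,0,0,1,0,0,0.5,0,0,0,1,0,0,0.5,0,0,0,1,0,0,0,0,0,0,1,0,0,0,0,0,0,1,0,0,0,0,0,0,1])

```text
t: 23.67
eef_pos: [0.4471, 0.1888, 0.2722]
tool_rot: [-0.0, 0.708, 0.707, -0.0]
contact_force: [0.2, 0.0, 0.2]
gripper_width: 1.002
grasp_force: 0.0
```

```bash
python3 - <<'E'
from h import *
import pickle
o=get_obs(); print(o["t"],o["eef_pos"]); c=read_camera("wrist"); t=read_camera("top")
w=c["color"].copy(); pickle.dump((c,t),open("w8.pkl","wb"))
for z in (.08,.045):
    for k in np.linspace(0,2*np.pi,40): 
        u=proj(c,(.4294+.031*np.cos(k),.2043+.031*np.sin(k),z),1); cv2.circle(w,tuple(int(round(x)) for x in u),0,(0,0,255),-1)
cv2.imwrite("pics/w8.png",np.hstack([w[80:380,120:520],cv2.resize(t["color"][100:250,240:440],None,fx=2,fy=2,interpolation=2)]))
E
```

```text
23.6667 [0.44707718 0.18875394 0.27223687]
```

View pics/w8.png

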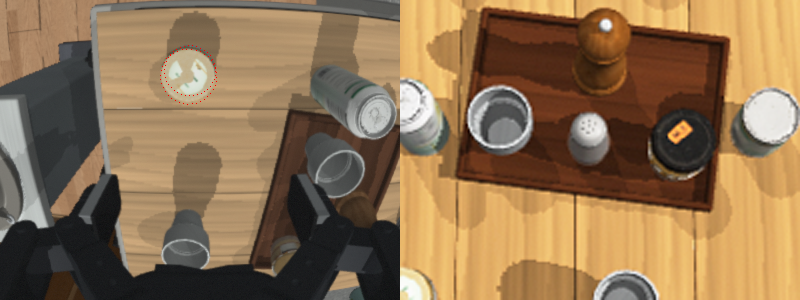

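The wrist view shows the pot lid at (188,75), matching the overlay ring. The top view shows mill (knob at 606,25), shaker (590,125) and jar all standing, lined up along the tray's x. I grip the pot and check the top positions numerically.

```bash
python3 - <<'E'
from h import *
import pickle
c,t=pickle.load(open("w8.pkl","rb")); g=cv2.cvtColor(t["color"],cv2.COLOR_BGR2HSV)
def comp(m,x0,x1,y0,y1):
    m=m[y0:y1,x0:x1].astype(np.uint8); cs=max(cv2.findContours(m,0,1)[0],key=cv2.contourArea)
    (x,y),r=cv2.minEnclosingCircle(cs); e=cv2.fitEllipse(cs); return (x+x0,y+y0),r,(e[0][0]+x0,e[0][1]+y0),e[1]
k=comp((g[...,1]<70)&(g[...,2]>120),335,352,104,118); print("knob",k,plane(t,k[0],.190))
a=comp(g[...,2]<50,355,402,150,195); print("lid",a,plane(t,a[2],.133),plane(t,a[0],.133))
a=comp((g[...,1]<80)&(g[...,2]>60),268,315,138,182); print("tumb",a,plane(t,a[2],.131),plane(t,a[0],.131))
a=comp((g[...,1]<90)&(g[...,2]>90),320,350,150,172); print("shk",a,plane(t,a[0],.13))
a=comp((g[...,1]<80)&(g[...,2]>60),330,375,230,270); print("spare",a,plane(t,a[2],.125),plane(t,a[0],.125))
E
```

```text
knob ((343.0, 112.0), 3.1623775959014893, (342.5148868560791, 112.17296600341797), (5.069595813751221, 5.8516998291015625)) [0.67331175 0.00289221 0.19      ]
lid ((384.34146308898926, 174.56910514831543), 21.272850036621094, (382.3291893005371, 171.6330337524414), (30.364376068115234, 38.674190521240234)) [ 0.57444257 -0.07454901  0.133     ] [ 0.5686818  -0.07828302  0.133     ]
tumb ((289.6178455352783, 159.66498374938965), 17.537620544433594, (289.84129524230957, 159.48300552368164), (32.09722137451172, 34.51380157470703)) [0.59870544 0.10394731 0.131     ] [0.59834124 0.10437547 0.131     ]
shk ((335.3348627090454, 165.2339448928833), 10.408366203308105, (334.6166172027588, 164.23187637329102), (15.624704360961914, 19.52813148498535)) [0.58763097 0.01563037 0.13      ]
spare ((352.8053092956543, 251.23008918762207), 17.03215217590332, (352.63861656188965, 251.3640899658203), (32.78202438354492, 33.25141525268555)) [ 0.42269756 -0.01672611  0.125     ] [ 0.42294842 -0.01704142  0.125     ]
```

Request:
jog_arm(moves=[0.8,-0.9,0,0,0,0,1,0,0,1,0,0,0,1,0,0,1,0,0,0,1,0,0,1,0,0,0,1,0,0,1,0,0,0,1,0,0,1,0,0,0,1,0,0,1,0,0,0,1,0,0,1,0,0,0,1])

```text
t: 24.43
eef_pos: [0.4289, 0.2054, 0.1316]
tool_rot: [0.0, 0.707, 0.707, 0.0]
contact_force: [2.0, -0.5, 0.6]
gripper_width: 1.002
grasp_force: 0.0
```

Request:
jog_arm(moves=[0,0,1,0,0,0,1,0,0,1,0,0,0,1,0,0,1,0,0,0,1,0,0,0.7,0,0,0,1,0,0,0.3,0,0,0,1,0,0,0,0,0,0,1,0,0,0,0,0,0,0.85,0,0,0,0,0,0,0.7], grip_force=30)

```text
t: 25.1
eef_pos: [0.4292, 0.2059, 0.0532]
tool_rot: [0.0, 0.707, 0.707, 0.001]
contact_force: [-0.3, -0.5, 0.1]
gripper_width: 0.754
grasp_force: 0.0
```

Request:
jog_arm(moves=[0,0,0,0,0,0,0.6,0,0,0,0,0,0,0.6,0,0,0,0,0,0,0.6,0,0,0,0,0,0,0.6,0,0,0,0,0,0,0.6,0,0,0,0,0,0,0.6,0,0,0,0,0,0,0.6,0,0,0,0,0,0,0.6])

```text
t: 25.77
eef_pos: [0.4292, 0.2059, 0.0535]
tool_rot: [0.001, 0.707, 0.707, 0.001]
contact_force: [-1.4, -0.2, 7.0]
gripper_width: 0.714
grasp_force: 32.6
```

Pot gripped (61 mm). I carry it to the jar at about (.577,-.073).

Request:
jog_arm(moves=[0,0,-0.3,0,0,0,0.6,0,0,-0.8,0,0,0,0.6,0,0,-1,0,0,0,0.6,0,0,-1,0,0,0,0.6,0,0,-1,0,0,0,0.6,0,0,-1,0,0,0,0.6,0,0,-1,0,0,0,0.6,0,0,-1,0,0,0,0.6])

```text
t: 26.43
eef_pos: [0.4281, 0.2054, 0.1958]
tool_rot: [0.0, 0.707, 0.707, 0.0]
contact_force: [-0.2, 0.2, -0.6]
gripper_width: 0.706
grasp_force: 32.8
```

Request:
jog_arm(moves=[-0.5,0.2,0,0,0,0,0.6,-0.9,0.5,0,0,0,0,0.6,-1,0.5,0,0,0,0,0.6,-1,0.5,0,0,0,0,0.6,-1,0.5,0,0,0,0,0.6,-1,0.5,0,0,0,0,0.6,-1,0.5,0,0,0,0,0.6,-1,0.5,0,0,0,0,0.6])

```text
t: 27.1
eef_pos: [0.5024, 0.0557, 0.194]
tool_rot: [-0.0, 0.707, 0.707, -0.0]
contact_force: [0.1, 0.8, -0.0]
gripper_width: 0.71
grasp_force: 32.8
```

Request:
jog_arm(moves=[-1,0.5,0,0,0,0,0.6,-1,0.5,0,0,0,0,0.6,-1,0.6,0,0,0,0,0.6,-1,0.6,0,0,0,0,0.6,-1,0.6,0,0,0,0,0.6,-1,0.6,0,0,0,0,0.6,-0.5,0.3,0,0,0,0,0.6,0,0,0,0,0,0,0.6])

```text
t: 27.77
eef_pos: [0.5769, -0.076, 0.1936]
tool_rot: [0.0, 0.709, 0.705, -0.0]
contact_force: [-1.0, -1.1, 0.6]
gripper_width: 0.713
grasp_force: 32.8
```

Request:
jog_arm(moves=[0,0,0,0,0,0,0.6,0,0,0,0,0,0,0.6,0,0,0,0,0,0,0.6,0,0,0,0,0,0,0.6,0,0,0,0,0,0,0.6,0,0,0,0,0,0,0.6,0,0,0,0,0,0,0.6,0,0,0,0,0,0,0.6])

```text
t: 28.43
eef_pos: [0.5763, -0.0724, 0.1943]
tool_rot: [0.0, 0.707, 0.707, -0.0]
contact_force: [0.2, -0.7, -1.0]
gripper_width: 0.709
grasp_force: 32.8
```

```bash
python3 - <<'E'
from h import *
s=read_camera("scene"); o=get_obs(); a=s["color"]; b=cv2.imread("pics/scene0.png")
print(o["t"],o["eef_pos"],o["gripper_width"])
# jar lid left/right silhouette in scene (dark) and pot white body silhouette, row by row
g=cv2.cvtColor(a,cv2.COLOR_BGR2HSV); e=o["eef_pos"]
for nm,P in (("jar lid axis",(.577,-.073,.130)),("pot axis mid",(e[0],e[1]-.0015,e[2]+.005))):
    u=proj(s,P); R,C=cam(s); d=np.array(P)-C; n=np.cross(d,[0,0,1]); n/=np.linalg.norm(n)
    l,r=proj(s,np.array(P)-n*.031),proj(s,np.array(P)+n*.031); print(nm,u.round(1),l.round(1),r.round(1))
    y=int(round(u[1])); x0=int(u[0])-26
    print([int(v) for v in a[y,x0:x0+52].mean(1)])
E
```

```text
28.4833 [ 0.57635064 -0.07242386  0.19433137] 0.7060861469045823
jar lid axis [327.9 157.9] [313.8 157.9] [342.  157.9]
[177, 177, 175, 174, 172, 172, 173, 175, 176, 176, 177, 172, 149, 104, 58, 49, 55, 56, 53, 53, 70, 102, 118, 125, 132, 127, 99, 65, 48, 45, 42, 43, 40, 40, 41, 44, 44, 45, 42, 39, 61, 106, 129, 136, 138, 138, 136, 138, 136, 135, 134, 134]
pot axis mid [328.5 129.1] [313.8 129.1] [343.2 129.1]
[124, 115, 108, 105, 107, 107, 100, 94, 103, 121, 129, 130, 124, 115, 107, 105, 105, 106, 107, 106, 108, 108, 109, 109, 109, 108, 109, 107, 107, 107, 106, 106, 104, 103, 100, 96, 87, 94, 111, 110, 83, 51, 32, 31, 37, 66, 107, 130, 136, 136, 137, 137]
```

The jar lid edges in the scene view (314 and 341.5) centre exactly on the predicted column 327.9. I lower the pot.

Request:
jog_arm(moves=[0,0,0.6,0,0,0,0.6,0,0,0.7,0,0,0,0.6,0,0,0.5,0,0,0,0.6,0,0,0.3,0,0,0,0.6,0,0,0.2,0,0,0,0.6,0,0,0,0,0,0,0.6,0,0,0,0,0,0,0.6,0,0,0,0,0,0,0.6])

```text
t: 29.15
eef_pos: [0.5768, -0.0724, 0.1487]
tool_rot: [0.0, 0.707, 0.707, 0.0]
contact_force: [1.0, 0.3, -0.3]
gripper_width: 0.709
grasp_force: 32.8
```

Request:
jog_arm(moves=[0,0,0.05,0,0,0,0.6,0,0,0,0,0,0,0.6,0,0,0.05,0,0,0,0.6,0,0,0,0,0,0,0.6,0,0,0,0,0,0,0.6,0,0,0,0,0,0,0.6,0,0,0,0,0,0,0.6,0,0,0,0,0,0,0.6])

```text
t: 29.82
eef_pos: [0.5764, -0.0725, 0.1463]
tool_rot: [0.0, 0.707, 0.707, 0.0]
contact_force: [-0.3, 0.1, -0.6]
gripper_width: 0.709
grasp_force: 32.8
```

Request:
jog_arm(moves=[0,0,0.05,0,0,0,0.6,0,0,0,0,0,0,0.6,0,0,0,0,0,0,0.6,0,0,0,0,0,0,0.6,0,0,0,0,0,0,0.6,0,0,0,0,0,0,0.6,0,0,0,0,0,0,0.6,0,0,0,0,0,0,0.6])

```text
t: 30.48
eef_pos: [0.5764, -0.0725, 0.1453]
tool_rot: [-0.0, 0.707, 0.707, -0.0]
contact_force: [1.2, -0.7, -0.8]
gripper_width: 0.704
grasp_force: 32.8
```

Request:
jog_arm(moves=[0,0,0.05,0,0,0,0.6,0,0,0,0,0,0,0.6,0,0,0,0,0,0,0.6,0,0,0,0,0,0,0.6,0,0,0,0,0,0,0.6,0,0,0,0,0,0,0.6,0,0,0,0,0,0,0.6,0,0,0,0,0,0,0.6])

```text
t: 31.15
eef_pos: [0.5766, -0.0725, 0.1447]
tool_rot: [0.0, 0.707, 0.707, 0.0]
contact_force: [-1.4, 0.0, 6.0]
gripper_width: 0.711
grasp_force: 33.2
```

Request:
jog_arm(moves=[0,0,0,0,0,0,0.75,0,0,0,0,0,0,0.8,0,0,0,0,0,0,0.9,0,0,0,0,0,0,1,0,0,-0.2,0,0,0,1,0,0,-0.8,0,0,0,1,0,0,-1,0,0,0,1,0,0,-1,0,0,0,1])

```text
t: 31.82
eef_pos: [0.576, -0.0724, 0.2048]
tool_rot: [-0.001, 0.707, 0.707, -0.0]
contact_force: [0.0, 0.5, 0.5]
gripper_width: 1.003
grasp_force: 0.0
```

Request:
jog_arm(moves=[0,0,-1,0,0,0,1,0.3,-1,-0.5,0,0,0,1,0.4,-1,0,0,0,0,1,0.4,-1,0,0,0,0,1,0.4,-1,0,0,0,0,1,0.4,-1,0,0,0,0,1,0.4,-1,0,0,0,0,1,0.4,-1,0,0,0,0,1])

```text
t: 32.48
eef_pos: [0.4354, -0.018, 0.2344]
tool_rot: [0.0, 0.707, 0.707, -0.0]
contact_force: [-0.3, -0.5, 0.3]
gripper_width: 0.999
grasp_force: 0.0
```

Request:
jog_arm(moves=[0.1,-0.6,0,0,0,0,1,0,0,0,0,0,0,1,0,0,0,0,0,0,1,0,0,0,0,0,0,1,0,0,0,0,0,0,1,0,0,0,0,0,0,1,0,0,0,0,0,0,1,0,0,0,0,0,0,1])

```text
t: 33.15
eef_pos: [0.4246, -0.0165, 0.2342]
tool_rot: [-0.0, 0.707, 0.707, 0.0]
contact_force: [0.3, -0.1, 0.2]
gripper_width: 1.003
grasp_force: 0.0
```

```bash
python3 - <<'E'
from h import *
import pickle
c=read_camera("wrist"); s=read_camera("scene"); t=read_camera("top"); o=get_obs(); print(o["t"],o["eef_pos"],o["q"].round(2)); pickle.dump((c,s,t),open("w9.pkl","wb"))
a=s["color"]
for nm,P in (("jar lid",(.577,-.073,.130)),("pot white",(.577,-.073,.145)),("pot tan",(.577,-.073,.165)),("tumbler band",(.599,.1046,.115)),("spare band",(.4228,-.017,.110))):
    u=proj(s,P); R,C=cam(s); d=np.array(P)-C; n=np.cross(d,[0,0,1]); n/=np.linalg.norm(n)
    print(nm,u.round(1),proj(s,np.array(P)-n*.031).round(1)[0],proj(s,np.array(P)+n*.031).round(1)[0])
    y=int(round(u[1])); x0=int(u[0])-26
    print([int(v) for v in a[y,x0:x0+52].mean(1)])
E
```

```text
33.3 [ 0.42448254 -0.01646861  0.23425669] [ 0.74  0.14 -0.89  2.07  0.13  0.99 -0.22]
jar lid [327.9 157.9] 313.8 342.0
[174, 173, 172, 170, 171, 169, 170, 172, 173, 174, 174, 170, 147, 103, 81, 111, 135, 146, 154, 159, 162, 164, 165, 167, 168, 169, 167, 166, 164, 165, 163, 164, 162, 161, 157, 151, 145, 139, 131, 114, 99, 113, 128, 134, 136, 135, 134, 135, 135, 133, 131, 132]
pot white [327.9 151.9] 313.7 342.1
[171, 172, 172, 175, 174, 175, 176, 176, 176, 176, 176, 175, 171, 156, 146, 142, 135, 120, 109, 106, 104, 104, 105, 105, 106, 106, 105, 104, 104, 104, 104, 104, 102, 101, 99, 98, 99, 104, 115, 138, 155, 145, 113, 93, 95, 111, 126, 132, 134, 134, 133, 135]
pot tan [327.9 143.7] 313.6 342.4
[119, 115, 111, 106, 101, 108, 122, 130, 132, 131, 131, 132, 130, 119, 141, 171, 187, 193, 202, 208, 206, 206, 208, 203, 197, 193, 193, 196, 211, 229, 234, 232, 229, 229, 228, 221, 209, 198, 194, 188, 178, 176, 196, 203, 177, 150, 137, 131, 130, 132, 133, 133]
tumbler band [273.1 201.6] 257.1 289.0
[150, 154, 176, 201, 220, 223, 222, 206, 160, 120, 121, 137, 146, 151, 147, 136, 129, 126, 124, 121, 121, 124, 125, 123, 122, 122, 124, 124, 126, 129, 137, 152, 164, 166, 161, 149, 133, 121, 118, 120, 117, 99, 70, 54, 50, 53, 68, 85, 94, 99, 100, 103]
spare band [381.8 198.3] 366.1 397.7
[155, 156, 156, 158, 159, 160, 161, 163, 163, 161, 156, 136, 115, 113, 126, 144, 153, 153, 146, 139, 136, 134, 130, 127, 125, 124, 125, 125, 125, 128, 134, 135, 134, 134, 131, 127, 124, 123, 126, 136, 157, 169, 162, 155, 157, 161, 162, 162, 162, 161, 162, 163]
```

Request:
jog_arm(moves=[0,-0.1,1,0,0,0,1,0,0,1,0,0,0,1,0,0,1,0,0,0,1,0,0,1,0,0,0,1,0,0,1,0,0,0,1,0,0,1,0,0,0,1,0,0,0.7,0,0,0,1,0,0,0.3,0,0,0,1], grip_force=30)

```text
t: 33.97
eef_pos: [0.4213, -0.0165, 0.0925]
tool_rot: [-0.001, 0.707, 0.707, -0.001]
contact_force: [-0.8, -0.2, -0.1]
gripper_width: 0.996
grasp_force: 0.0
```

Request:
jog_arm(moves=[0,0,0,0,0,0,1,0,0,0,0,0,0,0.85,0,0,0,0,0,0,0.7,0,0,0,0,0,0,0.6,0,0,0,0,0,0,0.6,0,0,0,0,0,0,0.6,0,0,0,0,0,0,0.6,0,0,0,0,0,0,0.6])

```text
t: 34.63
eef_pos: [0.4231, -0.0165, 0.0954]
tool_rot: [0.001, 0.707, 0.707, 0.0]
contact_force: [-1.0, -0.0, 7.0]
gripper_width: 0.715
grasp_force: 32.3
```

Request:
jog_arm(moves=[0,0,-0.3,0,0,0,0.6,0,0,-0.8,0,0,0,0.6,0,0,-1,0,0,0,0.6,0,0,-1,0,0,0,0.6,0,0,-1,0,0,0,0.6,0,0,-1,0,0,0,0.6,0,0,-1,0,0,0,0.6,0.3,0.4,0,0,0,0,0.6])

```text
t: 35.3
eef_pos: [0.4314, -0.0112, 0.22]
tool_rot: [0.003, 0.708, 0.707, 0.001]
contact_force: [0.3, -0.6, -1.5]
gripper_width: 0.711
grasp_force: 33.2
```

Request:
jog_arm(moves=[0.6,0.9,0,0,0,0,0.6,0.7,1,0,0,0,0,0.6,0.7,1,0,0,0,0,0.6,0.7,1,0,0,0,0,0.6,0.7,1,0,0,0,0,0.6,0.7,1,0,0,0,0,0.6,0.7,1,0,0,0,0,0.6,0.6,1,0,0,0,0,0.6])

```text
t: 35.97
eef_pos: [0.5891, 0.0984, 0.2169]
tool_rot: [-0.0, 0.707, 0.707, 0.0]
contact_force: [-0.6, 0.4, -1.8]
gripper_width: 0.71
grasp_force: 33.1
```

Request:
jog_arm(moves=[0.3,0.5,0,0,0,0,0.6,0,0,0,0,0,0,0.6,0,0,0,0,0,0,0.6,0,0,0,0,0,0,0.6,0,0,0,0,0,0,0.6,0,0,0,0,0,0,0.6,0,0,0,0,0,0,0.6,0,0,0,0,0,0,0.6])

```text
t: 36.63
eef_pos: [0.5981, 0.1031, 0.2165]
tool_rot: [0.0, 0.707, 0.707, -0.0]
contact_force: [1.4, -0.2, -1.6]
gripper_width: 0.708
grasp_force: 33.2
```

```bash
python3 - <<'E'
from h import *
import pickle
c=read_camera("wrist"); s=read_camera("scene"); o=get_obs(); print(o["t"],o["eef_pos"]); pickle.dump((c,s),open("w10.pkl","wb"))
cv2.imwrite("pics/w10.png",np.hstack([cv2.resize(c["color"][100:360,190:450],(400,400),interpolation=2),cv2.resize(s["color"][130:250,220:340],(400,400),interpolation=2)]))
e=o["eef_pos"]
for P in ((e[0],e[1],e[2]-.05),(e[0],e[1],e[2]-.004),(.5995,.105,.131),(.5995,.105,.110)):
    for cc,f,sc,o0 in ((c,1,400/260,(190,100)),(s,0,400/120,(220,130))):
        R,C=cam(cc); n=np.cross(np.array(P)-C,[0,0,1]); n/=np.linalg.norm(n)
        print([((proj(cc,np.array(P)+k*n,f)-o0)*sc).round(0) for k in (-.031,-.02,0,.02,.031)])
E
```

```text
36.7333 [0.59827353 0.10326291 0.21641391]
[array([276., 187.]), array([252., 187.]), array([206., 187.]), array([161., 187.]), array([136., 187.])]
[array([117., 168.]), array([137., 167.]), array([173., 164.]), array([208., 161.]), array([228., 159.])]
[array([294., 239.]), array([263., 239.]), array([206., 240.]), array([150., 239.]), array([119., 239.])]
[array([109.,  97.]), array([129.,  96.]), array([166.,  93.]), array([203.,  90.]), array([223.,  88.])]
[array([269., 155.]), array([248., 155.]), array([209., 156.]), array([169., 157.]), array([148., 157.])]
[array([120., 221.]), array([139., 219.]), array([174., 216.]), array([208., 213.]), array([227., 211.])]
[array([265., 142.]), array([245., 142.]), array([208., 143.]), array([172., 143.]), array([152., 144.])]
[array([123., 250.]), array([142., 249.]), array([176., 246.]), array([211., 242.]), array([229., 241.])]
```

View pics/w10.png

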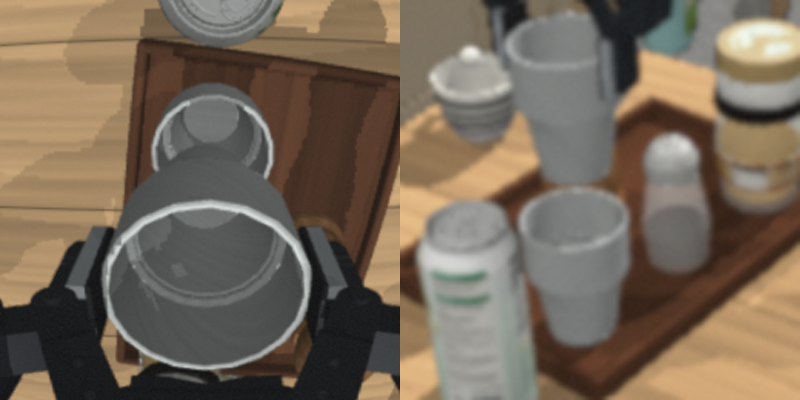

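Tumbler rim in the scene half spans 520–629 and the spare foot spans 537–613. The spare needs about +2 mm x and +1 mm y, which matches the calibrated target. The pot sits square on the jar. I start to insert the spare.

Request:
jog_arm(moves=[0.1,0.1,0.5,0,0,0,0.6,0,0,0.7,0,0,0,0.6,0,0,0.7,0,0,0,0.6,0,0,0.7,0,0,0,0.6,0,0,0.5,0,0,0,0.6,0,0,0.2,0,0,0,0.6,0,0,0,0,0,0,0.6,0,0,0,0,0,0,0.6])

```text
t: 37.4
eef_pos: [0.6004, 0.1057, 0.1502]
tool_rot: [-0.0, 0.707, 0.707, 0.0]
contact_force: [-0.2, 0.1, -0.5]
gripper_width: 0.708
grasp_force: 33.2
```

Request:
jog_arm(moves=[0,0,0.1,0,0,0,0.6,0,0,0.1,0,0,0,0.6,0,0,0.1,0,0,0,0.6,0,0,0,0,0,0,0.6,0,0,0,0,0,0,0.6,0,0,0,0,0,0,0.6,0,0,0,0,0,0,0.6,0,0,0,0,0,0,0.6])

```text
t: 38.07
eef_pos: [0.6004, 0.1055, 0.1444]
tool_rot: [0.0, 0.707, 0.707, 0.0]
contact_force: [-0.8, 0.2, -0.7]
gripper_width: 0.713
grasp_force: 33.2
```

Request:
jog_arm(moves=[0,0,0.1,0,0,0,0.6,0,0,0,0,0,0,0.6,0,0,0.1,0,0,0,0.6,0,0,0,0,0,0,0.6,0,0,0,0,0,0,0.6,0,0,0,0,0,0,0.6,0,0,0,0,0,0,0.6,0,0,0,0,0,0,0.6])

```text
t: 38.73
eef_pos: [0.6004, 0.1055, 0.1403]
tool_rot: [0.0, 0.707, 0.707, 0.0]
contact_force: [-0.4, -0.1, -0.7]
gripper_width: 0.715
grasp_force: 33.2
```

Request:
jog_arm(moves=[0,0,0.05,0,0,0,0.6,0,0,0,0,0,0,0.6,0,0,0.05,0,0,0,0.6,0,0,0,0,0,0,0.6,0,0,0,0,0,0,0.6,0,0,0,0,0,0,0.6,0,0,0,0,0,0,0.6,0,0,0,0,0,0,0.6])

```text
t: 39.4
eef_pos: [0.6003, 0.1055, 0.1383]
tool_rot: [-0.0, 0.707, 0.707, -0.0]
contact_force: [0.4, 0.3, -1.3]
gripper_width: 0.707
grasp_force: 33.2
```

Request:
jog_arm(moves=[0,0,0.05,0,0,0,0.6,0,0,0,0,0,0,0.6,0,0,0,0,0,0,0.6,0,0,0,0,0,0,0.6,0,0,0,0,0,0,0.6,0,0,0,0,0,0,0.6,0,0,0,0,0,0,0.6,0,0,0,0,0,0,0.6])

```text
t: 40.07
eef_pos: [0.6004, 0.1055, 0.1373]
tool_rot: [0.0, 0.707, 0.707, 0.0]
contact_force: [0.0, -0.9, -0.1]
gripper_width: 0.713
grasp_force: 33.2
```

Request:
jog_arm(moves=[0,0,0.05,0,0,0,0.6,0,0,0,0,0,0,0.6,0,0,0,0,0,0,0.6,0,0,0,0,0,0,0.6,0,0,0,0,0,0,0.6,0,0,0,0,0,0,0.6,0,0,0,0,0,0,0.6,0,0,0,0,0,0,0.6])

```text
t: 40.73
eef_pos: [0.6004, 0.1055, 0.1363]
tool_rot: [0.0, 0.707, 0.707, -0.0]
contact_force: [0.3, -1.0, -1.9]
gripper_width: 0.711
grasp_force: 33.2
```

Request:
jog_arm(moves=[0,0,0.05,0,0,0,0.6,0,0,0,0,0,0,0.6,0,0,0,0,0,0,0.6,0,0,0,0,0,0,0.6,0,0,0,0,0,0,0.6,0,0,0,0,0,0,0.6,0,0,0,0,0,0,0.6,0,0,0,0,0,0,0.6])

```text
t: 41.4
eef_pos: [0.6006, 0.1056, 0.1355]
tool_rot: [0.0, 0.707, 0.707, 0.0]
contact_force: [0.6, -0.4, 3.9]
gripper_width: 0.709
grasp_force: 33.5
```

The spare is seated lightly at the expected height. I release and retreat.

Request:
jog_arm(moves=[0,0,0,0,0,0,0.75,0,0,0,0,0,0,0.8,0,0,0,0,0,0,0.9,0,0,0,0,0,0,1,0,0,0,0,0,0,1,0,0,-0.3,0,0,0,1,0,0,-0.8,0,0,0,1,0,0,-1,0,0,0,1])

```text
t: 42.07
eef_pos: [0.5994, 0.1052, 0.1768]
tool_rot: [-0.001, 0.707, 0.707, -0.001]
contact_force: [0.8, -0.6, 1.7]
gripper_width: 1.002
grasp_force: 0.0
```

Request:
jog_arm(moves=[0,0,-1,0,0,0,1,0,0,-1,0,0,0,1,0,0,-1,0,0,0,1,0,0,-1,0,0,0,1,0.5,-1,-1,0,0,0,1,0.8,-1,-0.5,0,0,0,1,0.8,-1,0,0,0,0,1,0.8,-1,0,0,0,0,1])

```text
t: 42.73
eef_pos: [0.5198, 0.1645, 0.2887]
tool_rot: [0.001, 0.707, 0.707, 0.001]
contact_force: [0.2, 0.5, -0.2]
gripper_width: 0.998
grasp_force: 0.0
```

Request:
jog_arm(moves=[0.8,-1,0,0,0,0,1,0.8,-1,0,0,0,0,1,0.8,-0.8,0,0,0,0,1,0,0,0,0,0,0,1,0,0,0,0,0,0,1,0,0,0,0,0,0,1,0,0,0,0,0,0,1,0,0,0,0,0,0,1])

```text
t: 43.4
eef_pos: [0.4651, 0.2106, 0.2872]
tool_rot: [-0.0, 0.708, 0.706, -0.0]
contact_force: [0.2, -0.1, 0.5]
gripper_width: 1.001
grasp_force: 0.0
```

```bash
python3 - <<'E'
from h import *
t=read_camera("top"); s=read_camera("scene"); o=get_obs(); print(o["t"],o["eef_pos"])
g=cv2.cvtColor(t["color"],cv2.COLOR_BGR2HSV)
def comp(m,x0,x1,y0,y1):
    m=m[y0:y1,x0:x1].astype(np.uint8); cs=max(cv2.findContours(m,0,1)[0],key=cv2.contourArea)
    (x,y),r=cv2.minEnclosingCircle(cs); e=cv2.fitEllipse(cs); return (e[0][0]+x0,e[0][1]+y0),np.round(e[1],1)
a=comp((g[...,1]<80)&(g[...,2]>60),266,312,130,182); print("nest rim",a,plane(t,a[0],.160))
a=comp((g[...,1]<70)&(g[...,2]>120),335,352,104,118); print("knob",a,plane(t,a[0],.19))
a=comp((g[...,1]<90)&(g[...,2]>90),320,350,150,172); print("shaker",a,plane(t,a[0],.13))
a=comp((g[...,2]>110),360,405,150,192); print("pot lid",a,plane(t,a[0],.168))
b=cv2.imread("pics/top0.png").astype(int); d=np.abs(t["color"].astype(int)-b).mean(2)
print("can,tin diff",d[138:180,228:262].mean(),d[143:180,405:442].mean())
# side silhouettes of both tumblers in scene
a=s["color"]; R,C=cam(s)
for z in (.153,.135,.11,.075):
    u=proj(s,(.5995,.105,z)); y=int(round(u[1])); print(z,u.round(1),[int(v) for v in a[y,250:298].mean(1)])
E
```

```text
43.5 [0.46485921 0.21088438 0.28712446]
nest rim ((288.9091339111328, 156.96862411499023), array([33.4, 40. ])) [0.59618403 0.10324665 0.16      ]
knob ((342.54756689071655, 112.33548927307129), array([5.2, 5.5])) [0.67266696 0.00372308 0.19      ]
shaker ((334.59262466430664, 164.22654914855957), array([15.6, 19.3])) [0.58963216 0.01706474 0.13      ]
pot lid ((386.7010154724121, 169.42905235290527), array([40.1, 43.8])) [ 0.57077085 -0.07780094  0.168     ]
can,tin diff 11.686741363211953 6.593620647674703
0.153 [271.3 185.4] [157, 137, 118, 103, 114, 147, 168, 159, 133, 115, 111, 113, 116, 121, 124, 126, 130, 130, 130, 130, 132, 135, 135, 136, 133, 129, 131, 130, 131, 134, 137, 141, 149, 159, 157, 143, 129, 116, 97, 80, 76, 75, 79, 94, 116, 128, 130, 131]
0.135 [272.  193.2] [150, 117, 81, 67, 73, 88, 109, 120, 124, 126, 129, 130, 130, 130, 130, 130, 130, 130, 129, 128, 128, 127, 127, 127, 126, 126, 125, 123, 122, 121, 119, 118, 117, 116, 118, 120, 123, 122, 102, 74, 64, 65, 80, 105, 125, 127, 120, 116]
0.11 [272.9 203.7] [221, 224, 224, 220, 195, 152, 117, 114, 123, 126, 129, 133, 133, 131, 133, 135, 136, 135, 132, 131, 130, 131, 129, 126, 126, 127, 127, 128, 124, 124, 122, 121, 117, 115, 116, 119, 123, 120, 100, 70, 52, 49, 50, 62, 81, 93, 97, 100]
0.075 [274.2 217.7] [157, 154, 155, 149, 141, 136, 133, 120, 94, 74, 71, 82, 99, 110, 117, 123, 125, 125, 126, 126, 127, 127, 126, 126, 126, 125, 125, 125, 123, 117, 114, 111, 108, 106, 103, 87, 62, 46, 44, 42, 42, 43, 44, 45, 45, 46, 45, 45]
```

```bash
python3 - <<'E'
from h import *
t=read_camera("top"); s=read_camera("scene"); b=cv2.imread("pics/top0.png"); bs=cv2.imread("pics/scene0.png")
def sh(a,b,r,n):
    y0,y1,x0,x1=r; res=cv2.matchTemplate(a[y0-5:y1+5,x0-5:x1+5],b[y0:y1,x0:x1],cv2.TM_CCOEFF_NORMED); print(n,np.array(cv2.minMaxLoc(res)[3])-5,res.max().round(3))
sh(t["color"],b,(139,163,229,254),"can top"); sh(t["color"],b,(144,166,412,441),"tin top")
sh(s["color"],bs,(195,250,228,255),"can scene"); sh(t["color"],b,(104,140,262,310),"tray"); sh(s["color"],bs,(166,192,316,340),"jar scene")
g=cv2.cvtColor(t["color"],cv2.COLOR_BGR2HSV)[145:195,358:408]; m=((g[...,2]>100)&(g[...,1]>40)&(g[...,0]<40)).astype(np.uint8)
for r in m[::2]: print("".join(".#"[v] for v in r))
for z,r in ((.171,.031),): print([(proj(t,(.577+dx,-.073+dy,z))-(358,145)).round(1) for dx,dy in ((0,0),(r,0),(-r,0),(0,r),(0,-r))])
print(get_obs()["t"])
E
```

```text
can top [0 0] 0.99
tin top [0 0] 0.999
can scene [0 0] 0.998
tray [0 0] 0.883
jar scene [0 0] 0.856
#####################..###########.........#######
##################..........................######
.#############..............................######
..##########........##############..........######
................#####################.......######
......#..#....#########.##...##########.....######
......####...######...#...........#######..#######
........##.######...###.............######.######.
.........#.#####.####................############.
..........##########....######........##########..
..........#####################.......##########..
..........######################......##########..
..........######################....############..
......#....########.........########.############.
......#.....######..........######################
.......#.....########........#####################
......##.......##########..#######################
.......##........######################.##########
.........##..........###############....##########
.........#####............######........##########
............####..............###.......##########
................############.#..........##########
.....................######............###########
..########.............................###########
......#####............................###########
[array([26.2, 20.7]), array([25.9,  4.4]), array([26.6, 37.3]), array([ 9.3, 20.7]), array([43.2, 20.8])]
43.6
```

The pot lid spans columns 10–42, matching the prediction of 9–43. The can, tin and jar have not moved, so I hand in.

```bash
python3 -c "
from station import *
print(hand_in())"
```

```text
the job is handed in; nothing more can be done
None
```

I handed the job in at about 44 s with all four items placed in the order asked: the shaker is within about 1–2 mm of the midpoint, the mill about 3–3.5 cm clear behind it, the pot is centred on the jar's lid, the spare tumbler rests in the other, and the camera showed no movement of the can, tin or jar.

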